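Seat a specimen mount in the engraving jig and lock it with the cam lever

ROBOT

A 6-joint arm with a two-finger parallel gripper is mounted at the origin on a cart in front of the work surface, level with it; the furniture and walls round the work are solid. World frame = base frame: x ahead of the robot, y to its left, z up, the work surface at z = 0. Lengths are in m, angles in rad, forces in N, time in s.
With the tool pointing down it reaches from about 0.275 to 0.775 m from the base axis. Payload 14.6 kg.
Tool frame: the origin (TCP) lies at the very end of the fingers, on their centre line; the grasp point (between the pads) lies 19 mm behind it; z points along the fingers, y is the line along which they close (so a half turn about z gives the same grasp; the last joint's range is limited). The gripper opens to 85 mm and grips with 20 to 120 N. Pads are 22 mm wide; open, the fingers measure 114 mm over their backs; the gripper's body (76 mm by 85 mm) begins 54 mm behind the grasp point. The pads swing forward as they close: fully open they stand 13 mm farther back than shut.
Start: joints at [-1.289, 0.263, -0.048, 1.259, 0, 1.415], TCP at [0.222, -0.476, 0.231] pointing down, gripper open.
Joint ranges: [-2.65, 2.65], [-0.89, 1.7], [-1.18, 1.37], [-2.13, 2.11], [-1.35, 1.29], [-3.14, 3.14]. Speed limits (rad/s): [1.89, 1.89, 2.57, 2.79, 3.14, 3.14].

INTERFACE

Orientations are given as [roll, pitch, yaw] about the fixed x, y, z axes, in that order (R = Rz(yaw) Ry(pitch) Rx(roll)).
In Python, from station import arm gives the robot as it stands.
- The arm moves only by the shell command python3 -m jog 'ROWS'. ROWS is JSON, a list of rows, each an object with "hand": the gripper command: -1 is shut, 1 is fully open, values between are in proportion; "offset": the shift along the tool's x, y, z in cm, a list of three; "turn": the turn, a rotation vector about the tool's x, y, z in degrees, a list of three. In form: [{"hand": hand, "offset": [x, y, z], "turn": [rx, ry, rz]}, ...]. A call has 1 to 20 rows; each row shifts and turns the commanded pose from where the row before left it, along the tool's axes as they then stand; what a row does not reach is not made up. A row lasts 1/8 s, in which the tool goes at most 62.5 mm and 10.7 degrees, less where a joint would pass 70% of its speed; a pose out of reach is approached as far as the arm can. A call is refused whole if a number of a shift passes 6.25 or a number of a turn 10.7, either way. A call with a gripper value outside its range is refused whole. The fingers move at their own pace and stop on an object; the grip force is fixed at half the most. Time passes only in rows, so rows that do not move let the fingers close. It gives the time, the measured TCP pose, the force, the opening and the grip force at its end, in the units of the state.
- arm.observe(): the state, without advancing time (a new reading comes with each control period).
- arm.snapshot(name): name is "scene" or "side" or "wrist"; returns a dict with "img" (480x640x3 uint8, red, green, blue), "depth" (480x640 float32, m along the optical axis (not along the pixel's ray), 0 where there is no reading), "K" (3x3 intrinsics, pixels), "origin" and "rotation" of the camera in the world; the wrist camera has in their place "mount" (4x4, takes a point from camera to tool coordinates, whose origin is the TCP and whose axes are the flange's). Camera axes: x right, y down, z forward; pixel columns grow to the right and rows downward; lengths in m; the calibration is good to about 2 mm. The wrist camera is an equidistant fisheye: a pixel r from the principal point sees the ray r / f radians off the axis. A picture is of the moment at which its call begins: read the wrist's pose just before it.
- arm.sign_off(): hands the job in; it is judged then, once.
The state is a dict: "time_s": time; "joints": joint angles; "dq": joint speeds; "joint_efforts": joint torques, N m; "position": TCP position; "eef_rot": TCP orientation; "wrist_force": force on the tool from outside, world axes, zero at the start; "ft_torque": the same for the moment, N m; "gripper_width": finger opening in m; "finger_force": force on a finger pad.
Only numpy, scipy, OpenCV 4.12 (cv2) and the standard library are available. Lean on these libraries where they do the work, as an engineer would, in place of code of your own. Each camera call takes 0.05 s, during which the arm holds its last target. There are 200 camera calls.

TASK

Clamp the specimen mount that stands on the jig's plate, ready for engraving: push the cam lever right open, push the mount along the plate, without lifting it, into the corner against both steel stops, then push the lever all the way round to its closed stop so that the cam locks the mount tight in the corner. Leave the things standing about where they are.

Things in the scene. Friction and masses are not known exactly. Their poses are not given: they have to be found in the camera images.
- jig: Engraving jig screwed to the worktop: square bare steel plate 190x190 mm, top 10 mm up. Origin under its centre; its x points away from the robot, y left. Two dark steel bars, 16 mm wide, 13 mm high, make a corner left of and beyond the plate's centre: back stop with its face at x=40 mm (y 6..48), side stop with its face at y=35 mm (x 7..41); open toward -x and -y.
- nest (a point): Centre of a 30 mm mount sitting in the corner against both stops, on the plate's top: jig frame (25, 20, 10) mm. Way in: straight along the jig's +x; the plate in front of it is bare.
- mount: Black moulded round specimen mount, a disc 30 mm across and 19 mm high, about 22 g, with a round metal specimen flush in its top; the only mount on the jig's plate (others lie in the tray). Origin at the centre of its underside. It slides on the plate.
- cam (a joint): Cam lever (eccentric disc 32 mm across, top 11 mm above the plate) on an upright pivot. 0 = open, 1.95 rad = closed, at its stop; closes clockwise seen from above, stays where it is left. Above 0.5 the disc blocks the way into the corner. It presses a mount in the corner home over the last 3 mm, stiffening from about 1.4: about 5 N at the knob (2 N when free) takes it over centre to the stop.
- lever_pivot (a point): Pivot axis of the cam lever at the plate's top: jig frame (11.2, -17.8, 10) mm, right of and nearer than the nest. Its bolt head stands 22 mm above the plate.
- lever_knob (a point): Top centre of the black upright knob at the lever's end: 66 mm from the pivot, 19 mm across, from 17 to 45 mm above the plate. The flat bar that carries it lies 11 to 17 mm above the plate. Seen from the pivot it lies 25 deg clockwise of the jig's +x when open, 137 deg clockwise when closed.
- loupe: Bystander: black loupe, 36 mm across, 30 mm high, standing on the plate's far left corner. Origin under its centre.
- dish: Bystander: clear round covered dish, 64 mm across, 14 mm high, on the worktop behind the jig.
- blower: Bystander: dark rubber lens blower, 55 mm across, 107 mm high, on the worktop left of the jig.
- marker: Bystander: marker pen, 105 mm long, lying on the worktop right of the jig.
- tweezers: Bystander: steel tweezers, 123 mm long, lying on the worktop in front of the jig, to the left.
Not all that is in view belongs to the job. Several things have the shape of the mount; the one meant has the colours described above.

How it is judged:
On the way, in this order (a step that is already met when the one before it is completed fails the run):
1. the lever is swung open, clear of the way into the corner (value of joint cam below 0.4 rad), for 0.2 s.
2. the mount is pushed into the corner while the lever is open (horizontal distance between mount and nest below 0.006 m and value of joint cam below 0.6 rad), for 0.2 s.
At the end, for the whole second after the job is handed in: The lever stands at its closed stop (within 0.08 rad), its cam presses the mount with over 5 N, and the mount lies flat on the plate, at rest, within 2 mm of its place against both stops (value of joint cam above 1.87 rad and horizontal distance between mount and nest below 0.002 m and contact force between cam and mount above 5 N and angle between mount's own z axis and vertical below 0.08 rad and z of mount in the frame of jig below 0.0125 m and linear speed of mount below 0.01 m/s); the robot touches nothing.
It fails at once if the mount is lifted or carried (more than 8 mm off the plate), tipped, or pushed off the plate (z of mount in the frame of jig above 0.018 m or z of mount in the frame of jig below 0.004 m or angle between mount's own z axis and vertical above 0.4 rad).
It fails at once if a bystander (loupe, dish, blower, marker, tweezers) is moved more than 15 mm (distance of any of loupe, dish, blower, marker, tweezers from where it was at the start of the episode above 0.015 m).
It also fails if it takes over 67 s, if anything falls off the work surface, if the arm or the gripper's body presses on something with over 40 N, if the wrist force passes 120 N, or if a joint passes its speed limit or range.

## Working session

There is one attempt and no reset: what is moved stays moved. The work goes in short steps, Python scripts to look and compute and a shell command to move; the robot and the scene stay as the last step left them, time stands still between calls to the robot, and variables do not carry over. Pictures are saved under pics/ and viewed, at most 10 in all, crops included, and the job is handed in when it is done.

```bash
mkdir -p pics
python3 - <<'E'
from station import arm
import cv2,pickle
s=arm.observe(); print(s)
for n in("scene","side"):
    d=arm.snapshot(n); pickle.dump(d,open(n+".pkl","wb")); cv2.imwrite(f"pics/{n}0.png",d["img"][:,:,::-1]); print(n,d["K"],d["origin"],d["rotation"])
E
```

```text
{'time_s': 0.0, 'joints': array([-1.28931689e+00,  2.63502970e-01, -4.89644415e-02,  1.25936466e+00,
       -7.61436975e-06,  1.41548917e+00]), 'dq': array([-0.0003188 , -0.00082017, -0.00186739,  0.00067892, -0.00151459,
       -0.00132569]), 'joint_efforts': array([ 2.20986542e-03, -6.37614441e+01,  3.84576452e+01,  1.35865691e-02,
       -3.11397559e-05,  7.04432949e-06]), 'position': array([ 0.22200318, -0.47544777,  0.23082533]), 'eef_rot': array([-3.14056820e+00, -1.52689961e-04,  4.36786518e-01]), 'wrist_force': array([ 0.45616807,  0.28859088, -0.09053287]), 'ft_torque': array([ 0.01344883, -0.03185235,  0.01279874]), 'finger_force': 0.0, 'gripper_width': 0.08541988414906583}
scene [[464.92175747   0.         310.36951416]
 [  0.         464.92175747 243.52866509]
 [  0.           0.           1.        ]] [0.01099939 0.34203189 0.86715226] [-2.47963875 -0.00896174 -2.12116844]
side [[452.29106836   0.         324.79379283]
 [  0.         452.29106836 241.08784953]
 [  0.           0.           1.        ]] [ 0.38926838 -0.59912627  0.63249543] [-2.28431377 -0.01850864 -0.22283535]
```

View pics/scene0.png

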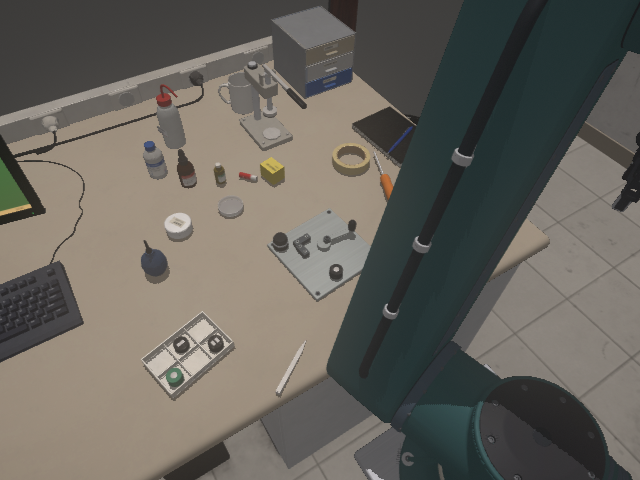

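View pics/side0.png

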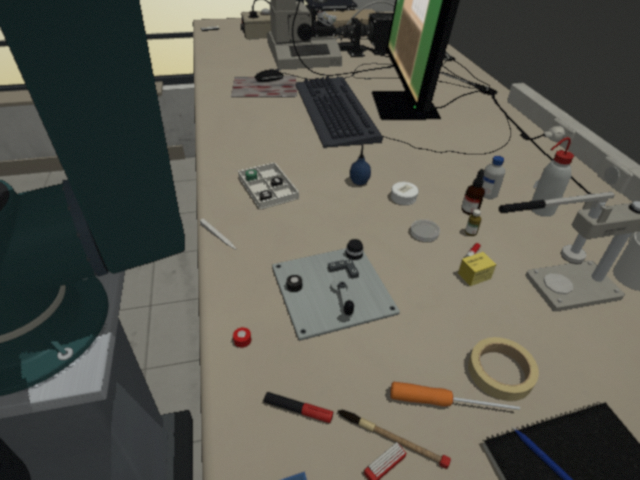

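Candidates for the mount: the disc on the plate (scene 336,271; side 295,283), and tray discs (scene 181,344; 216,343; 175,376 green). Only the first stands on the plate. I'll confirm that with a crop and measure.

```bash
cat > h.py <<'E'
import numpy as np,cv2,pickle
from scipy.spatial.transform import Rotation as R
def ray(d,uv,z):
    uv=np.atleast_2d(uv).astype(float); K=d["K"]
    v=np.c_[(uv[:,0]-K[0,2])/K[0,0],(uv[:,1]-K[1,2])/K[1,1],np.ones(len(uv))]
    M=np.array(d["rotation"]); M=M if M.shape==(3,3) else R.from_euler("xyz",M).as_matrix()
    w=v@M.T; o=np.array(d["origin"]); return o+w*((z-o[2])/w[:,2])[:,None]
def plate(d,box):
    x0,y0,x1,y1=box; im=d["img"].astype(int); m=np.zeros(im.shape[:2],np.uint8)
    m[y0:y1,x0:x1]=((im[...,2]-im[...,0])>-4)[y0:y1,x0:x1]*255
    m=cv2.morphologyEx(m,cv2.MORPH_OPEN,np.ones((3,3)))
    c=max(cv2.findContours(m,0,1)[0],key=cv2.contourArea)
    return cv2.convexHull(c)[:,0]
E
python3 - <<'E'
from h import *
P={n:pickle.load(open(n+".pkl","rb")) for n in("scene","side")}
out=[]
for n,b,c in(("scene",(255,200,372,305),(250,190,390,310)),("side",(262,235,405,345),(260,225,410,345))):
    d=P[n]; h=plate(d,b); w=ray(d,h,.01)
    r=cv2.minAreaRect((w[:,:2]*1000).astype(np.float32)); print(n,r)
    im=d["img"][:,:,::-1].copy(); cv2.polylines(im,[h],1,(0,0,255),1)
    out.append(cv2.resize(im[c[1]:c[3],c[0]:c[2]],(400,340),interpolation=2))
    dd=d["depth"]; print(w[:, :2].round(3).tolist())
cv2.imwrite("pics/crop1.png",np.hstack(out))
for n,uvs in(("scene",[(336,267),(324,242),(352,227)]),("side",[(295,279),(338,287),(347,303)])):
    print(n,[ray(P[n],u,z)[0].round(4).tolist() for u,z in zip(uvs,(.029,.032,.055))])
E
```

```text
scene ((444.3511047363281, -64.93836975097656), (44.7116584777832, 157.06320190429688), 53.87871170043945)
[[0.495, -0.129], [0.371, -0.039], [0.394, -0.001], [0.4, -0.005], [0.477, -0.097], [0.497, -0.125]]
side ((545.0368041992188, -23.097320556640625), (193.1653594970703, 210.52804565429688), 6.088343620300293)
[[0.625, 0.09], [0.628, 0.086], [0.632, 0.076], [0.647, -0.111], [0.645, -0.115], [0.642, -0.117], [0.632, -0.12], [0.472, -0.137], [0.462, -0.135], [0.461, -0.132], [0.46, -0.128], [0.455, -0.092], [0.443, 0.021], [0.442, 0.039], [0.443, 0.05], [0.447, 0.052], [0.621, 0.091]]
scene [[0.4788, -0.02, 0.029], [0.5495, -0.0337, 0.032], [0.5383, -0.1014, 0.055]]
side [[0.4763, -0.0153, 0.029], [0.5488, -0.0541, 0.032], [0.5486, -0.1139, 0.055]]
```

View pics/crop1.png

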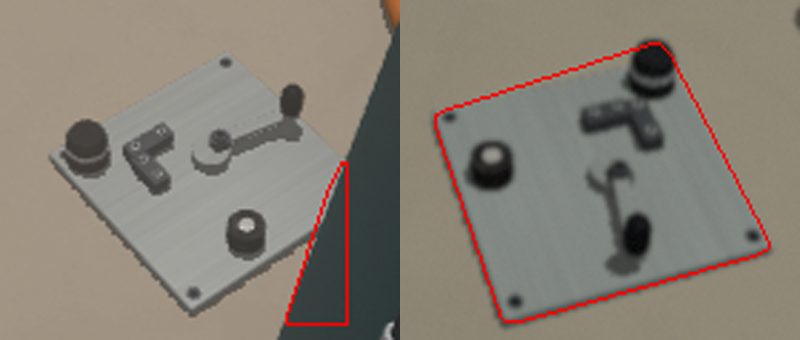

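The disc at side 295,283 / scene 336,271 is black with a light metal top and stands on the plate, so it is the mount. The jig is at about (0.545, -0.033) with yaw about 6°, and the lever is partly closed. I'll move above it for a wrist view.

```bash
python3 -m jog '[{"hand":-1,"offset":[3.3,-2.32,0],"turn":[0,0,0]},{"hand":-1,"offset":[3.3,-2.32,0],"turn":[0,0,0]},{"hand":-1,"offset":[3.3,-2.32,0],"turn":[0,0,0]},{"hand":-1,"offset":[3.3,-2.32,0],"turn":[0,0,0]},{"hand":-1,"offset":[3.3,-2.32,0],"turn":[0,0,0]},{"hand":-1,"offset":[3.3,-2.32,0],"turn":[0,0,0]},{"hand":-1,"offset":[3.3,-2.32,0],"turn":[0,0,0]},{"hand":-1,"offset":[3.3,-2.32,0],"turn":[0,0,0]},{"hand":-1,"offset":[3.3,-2.32,0],"turn":[0,0,0]},{"hand":-1,"offset":[3.3,-2.32,0],"turn":[0,0,0]},{"hand":-1,"offset":[3.3,-2.32,0],"turn":[0,0,0]},{"hand":-1,"offset":[3.3,-2.32,0],"turn":[0,0,0]},{"hand":-1,"offset":[0,0,0],"turn":[0,0,9.7]},{"hand":-1,"offset":[0,0,0],"turn":[0,0,9.7]},{"hand":-1,"offset":[0,0,0],"turn":[0,0,0]}]'
python3 - <<'E'
from station import arm
import cv2,pickle
s=arm.observe(); print(s["joints"],s["position"],s["eef_rot"])
d=arm.snapshot("wrist"); d["s"]=s; pickle.dump(d,open("wrist.pkl","wb")); cv2.imwrite("pics/wrist0.png",d["img"][:,:,::-1]); print(d["K"],d["mount"])
E
```

```text
time_s: 1.98
position: [0.463, -0.0558, 0.2311]
eef_rot: [-3.141, 0.0, 0.099]
wrist_force: [-0.8, -0.3, -0.5]
gripper_width: -0.0
finger_force: 0.0
[-2.94934489e-01  1.63149875e-01 -1.82377250e-01  1.22578398e+00
  1.30184258e-05  2.74719861e+00] [ 0.46302818 -0.05579726  0.23106685] [-3.14138283e+00  4.70255028e-04  9.94596026e-02]
[[371.64829954   0.         318.4870841 ]
 [  0.         371.64829954 245.01006601]
 [  0.           0.           1.        ]] [[-2.04836164e-04 -9.47046796e-01 -3.21095506e-01  8.21677699e-02]
 [ 9.99999979e-01 -1.86562197e-04 -8.76780518e-05 -1.01055064e-03]
 [ 2.31309349e-05 -3.21095517e-01  9.47046814e-01 -1.42241256e-01]
 [ 0.00000000e+00  0.00000000e+00  0.00000000e+00  1.00000000e+00]]
```

View pics/wrist0.png

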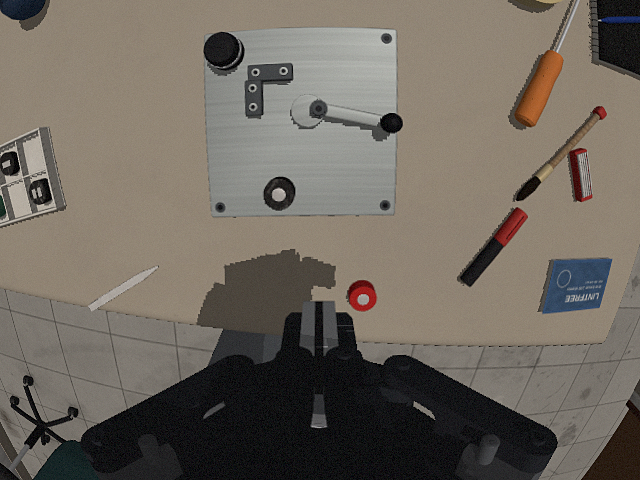

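The wrist view is clear: mount (280,194), stops (265,85), pivot (318,107), knob (391,123), loupe (223,48).

```bash
cat >> h.py <<'E'
def wray(d,uv,z):
    uv=np.atleast_2d(uv).astype(float); K=d["K"]; p=(uv-K[:2,2])/K[0,0]
    r=np.linalg.norm(p,axis=1,keepdims=True); v=np.c_[p/np.maximum(r,1e-9)*np.sin(r),np.cos(r)]
    s=d["s"]; T=R.from_euler("xyz",s["eef_rot"]).as_matrix(); m=d["mount"]
    o=s["position"]+T@m[:3,3]; w=v@(T@m[:3,:3]).T
    return (o+w*((z-o[2])/w[:,2])[:,None])[:,:2]
def blob(m):
    c=max(cv2.findContours(m.astype(np.uint8)*255,0,1)[0],key=cv2.contourArea); return c[:,0]
def tojig(p,c,yaw): 
    q=np.asarray(p)[...,:2]-c; k,s=np.cos(yaw),np.sin(yaw); return np.stack([q[...,0]*k+q[...,1]*s,-q[...,0]*s+q[...,1]*k],-1)
def sub(d,b,f):
    m=np.zeros(d["img"].shape[:2],bool); x0,y0,x1,y1=b; m[y0:y1,x0:x1]=f(d["img"].astype(int))[y0:y1,x0:x1]; return m
E
python3 - <<'E'
from h import *
d=pickle.load(open("wrist.pkl","rb"))
m=sub(d,(190,10,415,235),lambda i:(i[...,0]-i[...,2]<10)&(i.sum(2)>300))
c=wray(d,blob(m),.010)
r=cv2.minAreaRect((c*1000).astype(np.float32)); print(r)
ctr=np.array(r[0])/1000; a=(r[2]+45)%90-45; yaw=np.deg2rad(a); print(ctr,a)
dark=lambda i:i.max(2)<70
for nm,b,z in(("mount",(258,172,302,216),.029),("knob",(375,108,408,138),.055),("loupe",(200,28,248,72),.04)):
    bl=blob(sub(d,b,dark)); e=cv2.minEnclosingCircle(bl); w=wray(d,e[0],z)[0]; print(nm,e,w,tojig(w,ctr,yaw)*1000)
for nm,uv,z in(("bolt",(318,107),.032),("scrNL",(220,207.5),.01),("scrNR",(385,206),.01),("scrFR",(386.5,38.5),.01),("backstopR",(293,81),.023),("sidestopN",(262,115),.023),("innercorner",(262.5,80),.023),("specimen",(279.5,194.5),.029)):
    w=wray(d,uv,z)[0]; print(nm,w.round(4),(tojig(w,ctr,yaw)*1000).round(1))
cv2.imwrite("pics/crop2.png",cv2.resize(d["img"][10:230,190:415,::-1],(800,600)[:1]+(590,),interpolation=2))
E
```

```text
((545.478271484375, -28.528114318847656), (188.30958557128906, 188.3173828125), 6.236117362976074)
[ 0.54547827 -0.02852811] 6.236117362976074
mount ((278.8075256347656, 192.92886352539062), 17.090312957763672) [ 0.47633275 -0.01577835] [-67.35141211  20.18532216]
knob ((389.5, 123.5), 12.747649192810059) [ 0.55186163 -0.10660188] [ -2.13525996 -78.30517298]
loupe ((220.9198455810547, 48.553436279296875), 18.2136287689209) [0.60785545 0.04726109] [70.24075652 68.56495   ]
bolt [ 0.5597 -0.0447] [ 12.3 -17.6]
scrNL [0.4524 0.0457] [-84.5  83.9]
scrNR [ 0.4701 -0.1216] [-85.  -84.3]
scrFR [ 0.6375 -0.1032] [ 83.4 -84.2]
backstopR [ 0.5826 -0.0193] [37.9  5.2]
sidestopN [0.5483 0.0066] [ 6.6 34.6]
innercorner [0.5816 0.0091] [40.  33.5]
specimen [ 0.4749 -0.0165] [-68.9  19.6]
```

View pics/crop2.png

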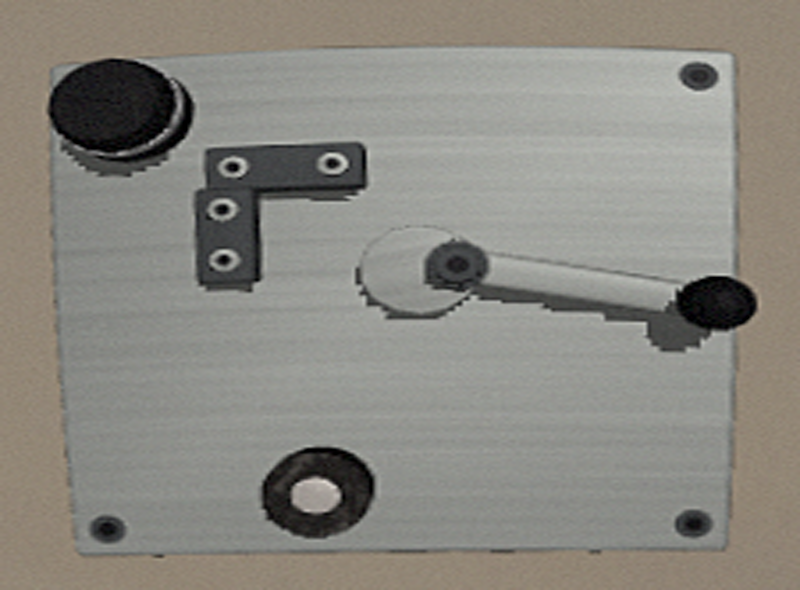

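Jig frame: centre (0.5455, -0.0285), yaw 6.24°; the stops, screws and bolt all agree within about 1 mm. The mount is at jig (-68, 20), already in line with the nest. The cam is at about 1.3 rad. I'll align the tool with the jig and lower the closed fingers in front of the knob.

```bash
python3 -m jog '[{"hand":-1,"offset":[2.65,2.9,0],"turn":[0,0,-0.54]},{"hand":-1,"offset":[2.65,2.9,0],"turn":[0,0,0]},{"hand":-1,"offset":[0,0,4],"turn":[0,0,0]},{"hand":-1,"offset":[0,0,4],"turn":[0,0,0]},{"hand":-1,"offset":[0,0,4],"turn":[0,0,0]},{"hand":-1,"offset":[0,0,4],"turn":[0,0,0]},{"hand":-1,"offset":[0,0,3.9],"turn":[0,0,0]},{"hand":-1,"offset":[0,0,0],"turn":[0,0,0]}]'
cat > w.py <<'E'
from station import arm
from h import *
s=arm.observe(); print("jig mm",(tojig(s["position"],np.array([.5455,-.0285]),np.deg2rad(6.24))*1000).round(1),s["position"][2].round(4),np.rad2deg(s["eef_rot"]).round(2),"j6",s["joints"][5].round(2),"F",s["wrist_force"].round(1),"w",s["gripper_width"].round(4),s["time_s"])
E
python3 w.py
```

```text
time_s: 3.02
position: [0.5201, -0.1077, 0.0305]
eef_rot: [-3.14, 0.004, 0.11]
wrist_force: [0.4, -0.8, 0.9]
gripper_width: 0.0003
finger_force: 0.0Traceback (most recent call last):
  File "w.py", line 3, in <module>
    s=arm.observe(); print("jig mm",(tojig(s["position"],np.array([.5455,-.0285]),np.deg2rad(6.24))*1000).round(1),s["position"][2].round(4),np.rad2deg(s["eef_rot"]).round(2),"j6",s["joints"][5].round(2),"F",s["wrist_force"].round(1),"w",s["gripper_width"].round(4),s["time_s"])
                                                                                                                                                                                                                                              ^^^^^^^^^^^^^^^^^^^^^^^^
AttributeError: 'float' object has no attribute 'round'
```

```bash
sed -i 's/s\["gripper_width"\].round(4)/s["gripper_width"]/' w.py; python3 -m jog '[{"hand":-1,"offset":[0.6,0.15,0],"turn":[0,0,0]},{"hand":-1,"offset":[0.6,0.15,0],"turn":[0,0,0]},{"hand":-1,"offset":[0.57,0.21,0],"turn":[0,0,0]},{"hand":-1,"offset":[0.57,0.21,0],"turn":[0,0,0]},{"hand":-1,"offset":[0.57,0.21,0],"turn":[0,0,0]},{"hand":-1,"offset":[0.6,0.06,0],"turn":[0,0,0]},{"hand":-1,"offset":[0.6,0.06,0],"turn":[0,0,0]},{"hand":-1,"offset":[0.6,0.06,0],"turn":[0,0,0]},{"hand":-1,"offset":[0.6,-0.09,0],"turn":[0,0,0]},{"hand":-1,"offset":[0.6,-0.09,0],"turn":[0,0,0]},{"hand":-1,"offset":[0.6,-0.09,0],"turn":[0,0,0]},{"hand":-1,"offset":[0.55,-0.25,0],"turn":[0,0,0]},{"hand":-1,"offset":[0.55,-0.25,0],"turn":[0,0,0]},{"hand":-1,"offset":[0.55,-0.25,0],"turn":[0,0,0]},{"hand":-1,"offset":[0.47,-0.38,0],"turn":[0,0,0]},{"hand":-1,"offset":[0.47,-0.38,0],"turn":[0,0,0]},{"hand":-1,"offset":[0.47,-0.38,0],"turn":[0,0,0]},{"hand":-1,"offset":[0,0,0],"turn":[0,0,0]}]'
python3 w.py;python3 - <<'E'
from station import arm
from h import *
s=arm.observe(); d=arm.snapshot("wrist"); d["s"]=s; pickle.dump(d,open("wrist2.pkl","wb")); cv2.imwrite("pics/wrist2.png",d["img"][:,:,::-1])
E
```

```text
time_s: 5.28
position: [0.614, -0.0892, 0.0321]
eef_rot: [3.137, 0.005, 0.106]
wrist_force: [-16.6, -16.1, 7.0]
gripper_width: -0.0002
finger_force: 10.2
jig mm [ 61.5 -67.8] 0.0321 [179.76   0.27   6.1 ] j6 2.76 F [-16.6 -16.1   7. ] w -0.00017729829975131873 5.275
```

View pics/wrist2.png

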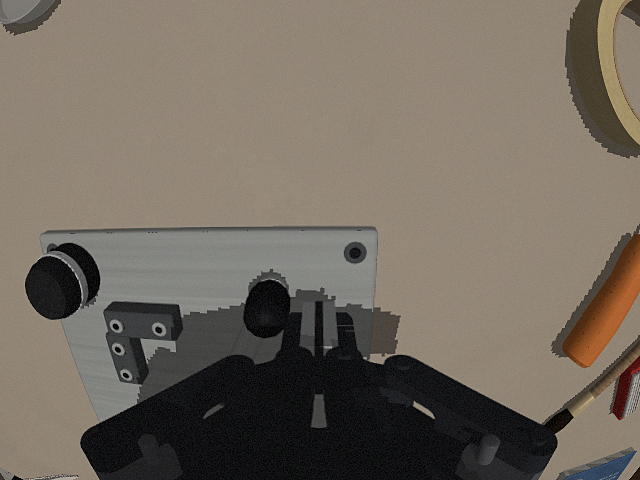

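The lever is at the open stop (about 23 N against it, knob at 268,308). Now I'll back off, rise and go behind the mount.

```bash
python3 -m jog '[{"hand":-1,"offset":[-0.5,1.0,0],"turn":[0,0,0]},{"hand":-1,"offset":[-0.5,1.0,0],"turn":[0,0,0]},{"hand":-1,"offset":[0,0,-5],"turn":[0,0,0]},{"hand":-1,"offset":[0,0,-5],"turn":[0,0,0]},{"hand":-1,"offset":[-3.9,-2.6,0],"turn":[0,0,0]},{"hand":-1,"offset":[-3.9,-2.6,0],"turn":[0,0,0]},{"hand":-1,"offset":[-3.9,-2.6,0],"turn":[0,0,0]},{"hand":-1,"offset":[-3.9,-2.6,0],"turn":[0,0,0]},{"hand":-1,"offset":[0,0,0],"turn":[0,0,0]}]'
python3 w.py;python3 - <<'E'
from station import arm
from h import *
s=arm.observe(); d=arm.snapshot("wrist"); d["s"]=s; pickle.dump(d,open("wrist3.pkl","wb")); cv2.imwrite("pics/wrist3.png",d["img"][:,:,::-1])
E
```

```text
time_s: 6.45
position: [0.4395, -0.0207, 0.1327]
eef_rot: [-3.141, -0.0, 0.109]
wrist_force: [0.1, -0.2, -0.3]
gripper_width: 0.0
finger_force: 0.0
jig mm [-104.6   19.3] 0.1327 [-179.97   -0.      6.22] j6 2.8 F [ 0.1 -0.2 -0.3] w 4.6264387175983924e-05 6.45
```

View pics/wrist3.png

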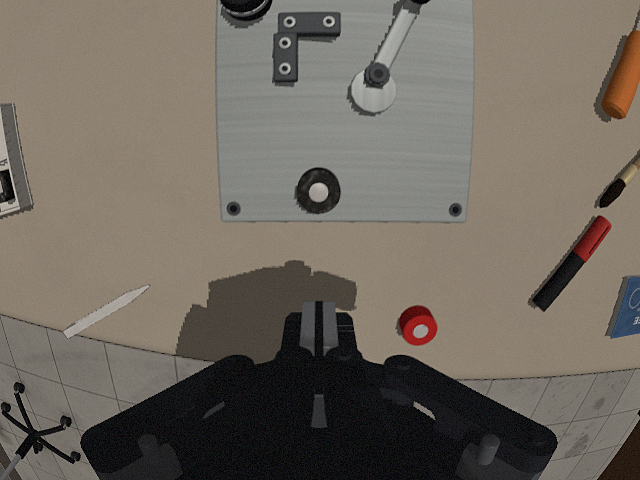

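The lever is open and the way is clear: mount at (318,191), bolt (377,74), lever pointing to the knob at (420,0). Next I'll lower behind the mount and push along +x.

```bash
python3 -m jog '[{"hand":-1,"offset":[0,0.25,3.67],"turn":[0,0,0]},{"hand":-1,"offset":[0,0,3.67],"turn":[0,0,0]},{"hand":-1,"offset":[0,0,3.67],"turn":[0,0,0]},{"hand":-1,"offset":[0.54,0,0],"turn":[0,0,0]},{"hand":-1,"offset":[0.54,0,0],"turn":[0,0,0]},{"hand":-1,"offset":[0.54,0,0],"turn":[0,0,0]},{"hand":-1,"offset":[0.54,0,0],"turn":[0,0,0]},{"hand":-1,"offset":[0.54,0,0],"turn":[0,0,0]},{"hand":-1,"offset":[0.54,0,0],"turn":[0,0,0]},{"hand":-1,"offset":[0.54,0,0],"turn":[0,0,0]},{"hand":-1,"offset":[0.54,0,0],"turn":[0,0,0]},{"hand":-1,"offset":[0.54,0,0],"turn":[0,0,0]},{"hand":-1,"offset":[0.54,0,0],"turn":[0,0,0]},{"hand":-1,"offset":[0.54,0,0],"turn":[0,0,0]},{"hand":-1,"offset":[0.54,0,0],"turn":[0,0,0]},{"hand":-1,"offset":[0.54,0,0],"turn":[0,0,0]},{"hand":-1,"offset":[0.54,0,0],"turn":[0,0,0]},{"hand":-1,"offset":[0,0,0],"turn":[0,0,0]}]'
python3 w.py;python3 - <<'E'
from station import arm
from h import *
s=arm.observe(); d=arm.snapshot("wrist"); d["s"]=s; pickle.dump(d,open("wrist4.pkl","wb")); cv2.imwrite("pics/wrist4.png",d["img"][:,:,::-1])
E
```

```text
time_s: 8.75
position: [0.5176, -0.0161, 0.0221]
eef_rot: [3.142, -0.0, 0.108]
wrist_force: [-0.1, 0.7, 0.5]
gripper_width: 0.0002
finger_force: 0.0
jig mm [-26.4  15.3] 0.0221 [ 1.80e+02 -1.00e-02  6.17e+00] j6 2.85 F [-0.1  0.7  0.5] w 0.00016133689232287305 8.75
```

View pics/wrist4.png

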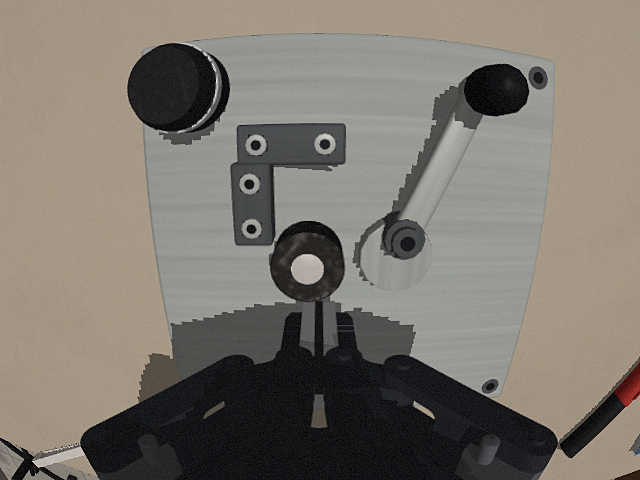

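The mount (307,268) is squarely in front of the fingertips at (318,300) and lined up with the corner; the lever is still open. I'll measure it.

```bash
cat > mt.py <<'E'
from h import *
import sys
d=pickle.load(open(sys.argv[1],"rb")); u,v=map(int,sys.argv[2:4])
b=blob(sub(d,(u-18,v-18,u+18,v+18),lambda i:i.min(2)>130)); e=cv2.minEnclosingCircle(b)
print(e,(tojig(wray(d,e[0],.029)[0],np.array([.5455,-.0285]),np.deg2rad(6.24))*1000).round(1))
E
python3 mt.py wrist4.pkl 307 269; python3 mt.py wrist3.pkl 318 192
```

```text
((307.0, 268.5), 16.19423484802246) [ 0.1 20.8]
((318.23529052734375, 191.88235473632812), 9.302779197692871) [-68.1  20.5]
```

```bash
python3 -m jog '[{"hand":-1,"offset":[0.3,0,0],"turn":[0,0,0]},{"hand":-1,"offset":[0.3,0,0],"turn":[0,0,0]},{"hand":-1,"offset":[0.3,0,0],"turn":[0,0,0]},{"hand":-1,"offset":[0.3,0,0],"turn":[0,0,0]},{"hand":-1,"offset":[0.3,0,0],"turn":[0,0,0]},{"hand":-1,"offset":[0.3,0,0],"turn":[0,0,0]},{"hand":-1,"offset":[0.3,0,0],"turn":[0,0,0]},{"hand":-1,"offset":[0.2,0,0],"turn":[0,0,0]},{"hand":-1,"offset":[0,0,0],"turn":[0,0,0]},{"hand":-1,"offset":[0,0,0],"turn":[0,0,0]}]'
python3 w.py;python3 - <<'E'
from station import arm
from h import *
s=arm.observe(); d=arm.snapshot("wrist"); d["s"]=s; pickle.dump(d,open("wrist5.pkl","wb"))
E
python3 mt.py wrist5.pkl 307 269
```

```text
time_s: 10.05
position: [0.54, -0.0137, 0.0222]
eef_rot: [-3.142, 0.0, 0.108]
wrist_force: [-0.6, 0.1, 0.4]
gripper_width: 0.0002
finger_force: 0.0
jig mm [-3.8 15.3] 0.0222 [-180.      0.      6.17] j6 2.86 F [-0.6  0.1  0.4] w 0.0002160901891893382 10.05
((309.0, 269.0), 16.155593872070312) [22.4 20.1]
```

Not yet touching the back stop, so I'll push another 3 mm gently.

```bash
python3 -m jog '[{"hand":-1,"offset":[0.1,0,0],"turn":[0,0,0]},{"hand":-1,"offset":[0.1,0,0],"turn":[0,0,0]},{"hand":-1,"offset":[0.06,0,0],"turn":[0,0,0]},{"hand":-1,"offset":[0,0,0],"turn":[0,0,0]},{"hand":-1,"offset":[0,0,0],"turn":[0,0,0]}]'
python3 w.py;python3 - <<'E'
from station import arm
from h import *
s=arm.observe(); d=arm.snapshot("wrist"); d["s"]=s; pickle.dump(d,open("wrist6.pkl","wb"))
E
python3 mt.py wrist6.pkl 309 269
```

```text
time_s: 10.72
position: [0.5427, -0.0134, 0.0222]
eef_rot: [-3.142, -0.0, 0.108]
wrist_force: [-0.4, 0.2, 0.2]
gripper_width: 0.0002
finger_force: 0.0
jig mm [-1.2 15.3] 0.0222 [-180.     -0.      6.17] j6 2.86 F [-0.4  0.2  0.2] w 0.0002060122065776809 10.725
((309.020751953125, 269.54791259765625), 16.34797477722168) [24.9 20.1]
```

Mount seated at (24.9, 20.1). I'll withdraw and go round to the far left of the knob.

```bash
python3 -m jog '[{"hand":-1,"offset":[-1,0,0],"turn":[0,0,0]},{"hand":-1,"offset":[-1,0,0],"turn":[0,0,0]},{"hand":-1,"offset":[0,0,-5.4],"turn":[0,0,0]},{"hand":-1,"offset":[0,0,-5.4],"turn":[0,0,0]},{"hand":-1,"offset":[3.52,1.08,0],"turn":[0,0,0]},{"hand":-1,"offset":[3.52,1.08,0],"turn":[0,0,0]},{"hand":-1,"offset":[3.52,1.08,0],"turn":[0,0,0]},{"hand":-1,"offset":[0,0,3.27],"turn":[0,0,0]},{"hand":-1,"offset":[0,0,3.27],"turn":[0,0,0]},{"hand":-1,"offset":[0,0,3.27],"turn":[0,0,0]},{"hand":-1,"offset":[0,0,0],"turn":[0,0,0]}]'
python3 w.py
```

```text
time_s: 12.15
position: [0.6292, -0.0362, 0.0303]
eef_rot: [-3.14, 0.004, 0.107]
wrist_force: [0.3, 1.3, -0.1]
gripper_width: 0.0
finger_force: 0.0
jig mm [ 82.3 -16.8] 0.0303 [-179.93    0.24    6.16] j6 2.85 F [ 0.3  1.3 -0.1] w 8.4802471986033e-06 12.15
```

```bash
python3 -m jog '[{"hand":-1,"offset":[-0.25,0.57,0],"turn":[0,0,0]},{"hand":-1,"offset":[-0.25,0.57,0],"turn":[0,0,0]},{"hand":-1,"offset":[-0.19,0.57,0],"turn":[0,0,0]},{"hand":-1,"offset":[-0.19,0.57,0],"turn":[0,0,0]},{"hand":-1,"offset":[-0.19,0.57,0],"turn":[0,0,0]},{"hand":-1,"offset":[-0.19,0.57,0],"turn":[0,0,0]},{"hand":-1,"offset":[-0.38,0.46,0],"turn":[0,0,0]},{"hand":-1,"offset":[-0.38,0.46,0],"turn":[0,0,0]},{"hand":-1,"offset":[-0.38,0.46,0],"turn":[0,0,0]},{"hand":-1,"offset":[-0.38,0.46,0],"turn":[0,0,0]},{"hand":-1,"offset":[-0.51,0.3,0],"turn":[0,0,0]},{"hand":-1,"offset":[-0.51,0.3,0],"turn":[0,0,0]},{"hand":-1,"offset":[-0.51,0.3,0],"turn":[0,0,0]},{"hand":-1,"offset":[-0.51,0.3,0],"turn":[0,0,0]},{"hand":-1,"offset":[-0.58,0.12,0],"turn":[0,0,0]},{"hand":-1,"offset":[-0.58,0.12,0],"turn":[0,0,0]},{"hand":-1,"offset":[-0.58,0.12,0],"turn":[0,0,0]},{"hand":-1,"offset":[-0.58,0.12,0],"turn":[0,0,0]},{"hand":-1,"offset":[0,0,0],"turn":[0,0,0]}]'
python3 w.py;python3 - <<'E'
from station import arm
from h import *
s=arm.observe(); d=arm.snapshot("wrist"); d["s"]=s; pickle.dump(d,open("wrist7.pkl","wb")); cv2.imwrite("pics/wrist7.png",d["img"][:,:,::-1])
E
```

```text
time_s: 14.52
position: [0.5671, -0.1133, 0.0321]
eef_rot: [3.141, 0.001, 0.107]
wrist_force: [-0.4, 0.1, 0.2]
gripper_width: -0.0001
finger_force: 0.0
jig mm [ 12.3 -86.7] 0.0321 [1.7998e+02 3.0000e-02 6.1500e+00] j6 2.7 F [-0.4  0.1  0.2] w -8.492453557156694e-05 14.525
```

View pics/wrist7.png

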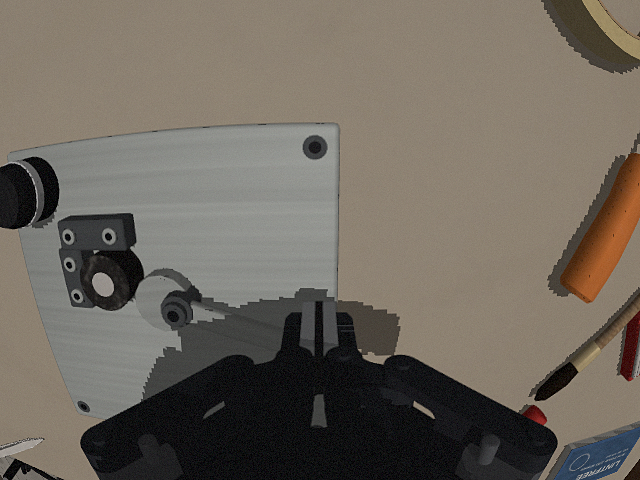

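The mount (103,284) is in the corner against both stops, the cam disc (165,300) is swinging up to it, and the knob is behind the fingers. I'll keep closing.

```bash
python3 -m jog '[{"hand":-1,"offset":[-0.45,-0.05,0],"turn":[0,0,0]},{"hand":-1,"offset":[-0.45,-0.05,0],"turn":[0,0,0]},{"hand":-1,"offset":[-0.45,-0.05,0],"turn":[0,0,0]},{"hand":-1,"offset":[-0.45,-0.05,0],"turn":[0,0,0]},{"hand":-1,"offset":[-0.38,-0.13,0],"turn":[0,0,0]},{"hand":-1,"offset":[-0.38,-0.13,0],"turn":[0,0,0]},{"hand":-1,"offset":[-0.38,-0.13,0],"turn":[0,0,0]},{"hand":-1,"offset":[-0.25,-0.13,0],"turn":[0,0,0]},{"hand":-1,"offset":[-0.25,-0.13,0],"turn":[0,0,0]},{"hand":-1,"offset":[-0.25,-0.13,0],"turn":[0,0,0]},{"hand":-1,"offset":[0,0,0],"turn":[0,0,0]}]'
python3 w.py
```

```text
time_s: 15.95
position: [0.5335, -0.1085, 0.0326]
eef_rot: [3.139, -0.006, 0.107]
wrist_force: [22.2, -3.5, -13.7]
gripper_width: 0.0003
finger_force: 11.3
jig mm [-20.6 -78.2] 0.0326 [179.85  -0.36   6.15] j6 2.68 F [ 22.2  -3.5 -13.7] w 0.0002743459475466414 15.95
```

22 N probably means it is at the stop. I'll back off, rise and look.

```bash
python3 -m jog '[{"hand":-1,"offset":[0.8,0.5,0],"turn":[0,0,0]},{"hand":-1,"offset":[0.8,0.5,0],"turn":[0,0,0]},{"hand":-1,"offset":[0,0,-5],"turn":[0,0,0]},{"hand":-1,"offset":[0,0,-5],"turn":[0,0,0]},{"hand":-1,"offset":[0,0,-5],"turn":[0,0,0]},{"hand":-1,"offset":[-5,-3,0],"turn":[0,0,0]},{"hand":-1,"offset":[-5,-3,0],"turn":[0,0,0]},{"hand":-1,"offset":[0,0,0],"turn":[0,0,0]},{"hand":-1,"offset":[0,0,0],"turn":[0,0,0]}]'
python3 w.py;python3 - <<'E'
from station import arm
from h import *
s=arm.observe(); d=arm.snapshot("wrist"); d["s"]=s; pickle.dump(d,open("wrist8.pkl","wb")); cv2.imwrite("pics/wrist8.png",d["img"][:,:,::-1])
E
```

```text
time_s: 17.08
position: [0.4414, -0.0668, 0.1823]
eef_rot: [3.141, -0.0, 0.108]
wrist_force: [-0.9, 0.3, -0.8]
gripper_width: 0.0
finger_force: 0.0
jig mm [-107.7  -26.7] 0.1823 [ 1.7998e+02 -2.0000e-02  6.1700e+00] j6 2.7 F [-0.9  0.3 -0.8] w 3.19254114327951e-05 17.075
```

View pics/wrist8.png

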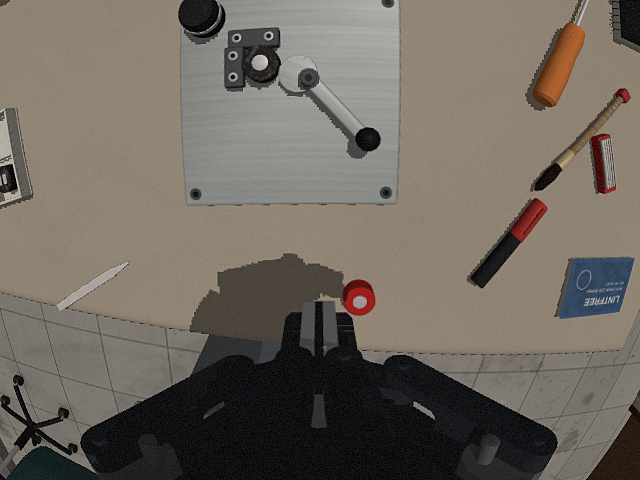

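```bash
python3 mt.py wrist8.pkl 260 63
python3 - <<'E'
from h import *
d=pickle.load(open("wrist8.pkl","rb"));C=np.array([.5455,-.0285]);Y=np.deg2rad(6.24)
e=cv2.minEnclosingCircle(blob(sub(d,(350,122,385,152),lambda i:i.max(2)<45)))
bolt=tojig(wray(d,(308.5,76.5),.032)[0],C,Y)*1000
for z in(.055,.050):
    k=tojig(wray(d,e[0],z)[0],C,Y)*1000
    for p in(bolt,np.array([11.2,-17.8])):
        v=k-p; print(e,p,k,np.hypot(*v),-np.degrees(np.arctan2(v[1],v[0])))
E
```

```text
((259.5, 62.0), 8.139510154724121) [25.2 20.1]
((367.0112609863281, 139.46141052246094), 12.500158309936523) [ 11.81375146 -18.27641485] [-36.64590923 -60.80583017] 64.47549830301072 138.72899871552406
((367.0112609863281, 139.46141052246094), 12.500158309936523) [ 11.2 -17.8] [-36.64590923 -60.80583017] 64.3329811056002 138.04951995010708
((367.0112609863281, 139.46141052246094), 12.500158309936523) [ 11.81375146 -18.27641485] [-36.85172841 -61.45536612] 65.05959394276655 138.41862646617818
((367.0112609863281, 139.46141052246094), 12.500158309936523) [ 11.2 -17.8] [-36.85172841 -61.45536612] 64.92117985682076 137.7446110649285
```

The lever is at 137–138° (closed stop), the mount is at (25.2, 20.1) and the arm is clear of everything.

```bash
python3 -c "
from station import arm
print(arm.sign_off())"
```

```text
the job is handed in; nothing more can be done
None
```

I handed the job in at about 17 s. The last picture measured the mount at jig (25.2, 20.1) mm, against both stops, and the lever at 137–138° (closed stop is 137°). The arm was clear and the bystanders were left alone; I had no direct reading of the cam's clamping force, and the hand-in returned no verdict.

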